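# Nest the small saucepan in the big one, handles fanned

### The arm

A 6-joint arm with a two-finger parallel gripper is mounted at the origin on the work surface. World frame = base frame: x ahead of the robot, y to its left, z up, the work surface at z = 0. Lengths are in m, angles in degrees, forces in N, time in s.
With the tool pointing down it reaches from about 0.35 to 0.975 m from the base axis. Payload 4.9 kg.
Tool frame: the origin (TCP) lies between the finger pads; the fingertips stand 19 mm ahead of it and the grasp point (between the pads) is the TCP; z points along the fingers, y is the line along which they close (so a half turn about z gives the same grasp; the last joint's range is limited). The gripper opens to 85 mm and grips with 20 to 120 N. Pads are 22 mm wide; open, the fingers measure 114 mm over their backs; the gripper's body (76 mm by 85 mm) begins 54 mm behind the grasp point. The pads swing forward as they close: fully open they stand 13 mm farther back than shut.
Start: joints at [67.151, 3.019, 92.412, -0, 84.569, -6.818], TCP at [0.173, 0.601, 0.22] pointing down, gripper open.
Joint ranges: [-172.51, 172.51], [-57.92, 126.97], [3.15, 148.05], [-58.71, 238.71], [5.1, 150.11], [-179.66, 179.66]. Speed limits (degrees/s): [147.25, 147.25, 180, 180, 180, 180].

### API

Orientations are given as [roll, pitch, yaw] about the fixed x, y, z axes, in that order (R = Rz(yaw) Ry(pitch) Rx(roll)).
In Python, from rig import ctrl gives the robot as it stands. The module is installed in compiled form; this text tells all that it offers.
- The arm moves only by the tool servo_tool, never from a script. Its arguments are lists of equal length, an entry for each row: "fingers": the opening, from -1 (shut) to 1 (fully open); "travel": the shift along the tool's x, y, z in mm, a list of three; "delta_rot": the turn, a rotation vector about the tool's x, y, z in rad, a list of three. In form: {"fingers": [fingers, ...], "travel": [[tx, ty, tz], ...], "delta_rot": [[rx, ry, rz], ...]}. A call has 1 to 8 rows; each row shifts and turns the commanded pose from where the row before left it, along the tool's axes as they then stand; what a row does not reach is not made up. A row lasts 1/12 s, in which the tool goes at most 41.7 mm and 7.16 degrees, less where a joint would pass 70% of its speed; a pose out of reach is approached as far as the arm can. A call with a gripper value outside its range is refused whole. The fingers move at their own pace and stop on an object; the grip force is fixed at half the most. Time passes only in rows, so rows that do not move let the fingers close. It gives the time, the measured TCP pose, the force, the opening and the grip force at its end, in the units of the state.
- ctrl.get_state(): the state, without advancing time (a new reading comes with each control period).
- ctrl.grab_frame(name): name is "scene" or "top" or "wrist"; returns a dict with "frame" (384x512x3 uint8, red, green, blue), "fx", "fy", "cx", "cy" (pixels), "dist_coeffs" ([k1, k2, p1, p2, k3] as OpenCV has them; the pictures are not rectified), "cam_to_world" (4x4, takes a point from camera to world coordinates); the wrist camera has in their place "tool_from_camera" (4x4, takes a point from camera to tool coordinates, whose origin is the TCP and whose axes are the flange's). Camera axes: x right, y down, z forward; pixel columns grow to the right and rows downward; lengths in m; the calibration is good to about 2 mm. A picture is of the moment at which its call begins: read the wrist's pose just before it. There is no depth.
- ctrl.close_job(): hands the job in; it is judged then, once.
Trained networks look in a picture, given as the dict that the camera call returned (one of the last four; its "shot" number tells which), for a name from the list of things; names that differ only in an ending like _2 or _b are one class to them, and where a whole thing is asked for, a point or a joint stands for the part that bears it (a point fixed in the world has none). Each returns a list of dicts, best first, with "confidence" (0 to 1); they miss things now and then, are a little off and sometimes report something else, mostly with a low value. They report only what shows in the picture. A call takes as long as a camera call. They do not tell look-alikes from the thing itself.
- ctrl.look_for(picture, target): "uv" ([column, row] in pixels, amid what is visible of it).
- ctrl.pinpoint(picture, target): "uv" ([column, row] in pixels: a listed point, or the origin of a listed thing).
The state is a dict: "clock": time; "joint_positions": joint angles; "dq": joint speeds; "joint_torque": joint torques, N m; "eef_pos": TCP position; "tcp_rot": TCP orientation; "contact_force": force on the tool from outside, world axes, zero at the start; "torque": the same for the moment, N m; "opening": finger opening in m; "grip_force": force on a finger pad.
Only numpy, scipy, OpenCV 4.12 (cv2) and the standard library are available. Lean on these libraries where they do the work, as an engineer would, in place of code of your own. Each camera call takes 0.05 s, during which the arm holds its last target. There are 200 camera calls.

### The job

Put the pans away as a nest: lift the small saucepan by its handle and set it down gently inside the big saucepan, standing flat on its floor, with its handle fanned about an eighth of a turn (45 degrees) to either side of the big saucepan's handle so that it clears it. Do not drop it in, and leave the big saucepan and the low frying pan where they stand.

Things in the scene. Friction and masses are not known exactly. Their poses are not given: they have to be found in the camera images.
- big_pan: Big steel saucepan, black bar handle, about 0.7 kg, on the table. Outer radius 80 mm (76 at the foot), wall 3, inner radius 77 at the mouth; 72 high, floor 5 thick. Origin: centre of its underside, z up. Its handle points along its own +x: 18 wide, 16 thick, centred 74 above the underside, from 92 to 195 from the centre (top at 82).
- small_pan: Small steel saucepan, black bar handle, about 0.25 kg, on the table; it may swap places with the frying pan. Outer radius 60 mm (56 at the foot), wall 3, 80 high. Origin: centre of its underside, z up. Its level handle points along its own +x: 18 wide (y), 16 thick, centred 78 above the underside, 72 to 180 from the centre. Nested, it sits 5 up and would ride on the big handle if lined up with it.
- small_handle (a point): Middle of the small saucepan's handle, the place to pinch it from above: 115 mm from the pan's centre along its +x, 78 above its underside; axes as the pan's. Held here the fingers stay outside the big saucepan's rim when nesting; the nested handle's underside is 3 above that rim.
- frying_pan: Bystander: low steel frying pan with the same black bar handle, about 0.7 kg, outer radius 85 mm, 40 mm high, too wide to nest. Origin: centre of its underside; its handle points along its own +x to 190 mm, centred 38 mm up. Leave it alone.
Not all that is in view belongs to the job. Leave any green look-alike of the small_pan alone.

How it is judged:
By the outcome, as a careful person would: the job done as asked, in the order asked, and still so for the second after the job is handed in, with the robot touching nothing.
It also fails if it takes over 35 s, if anything falls off the work surface, if the arm or the gripper's body presses on something with over 40 N, if the wrist force passes 120 N, or if a joint passes its speed limit or range.

## Working session

There is one attempt and no reset: what is moved stays moved. The work goes in short steps, Python scripts to look and compute and a tool call to move; the robot and the scene stay as the last step left them, time stands still between calls to the robot, and variables do not carry over. Pictures are saved under pics/ and viewed, at most 12 in all, crops included, and the job is handed in when it is done.

Besides the shell and the picture viewer there is one more tool, called after ">>>" as name(argument=value, ...) on one line, values as JSON. servo_tool: Moves the arm, as the interface text tells. Its arguments: {"type":"object","properties":{"fingers":{"type":"array"},"travel":{"type":"array"},"delta_rot":{"type":"array"}},"required":["fingers","travel","delta_rot"]}

```bash
mkdir -p pics; cat > h.py <<'E'
import numpy as np, cv2
from rig import ctrl
def ray(p,uv,z,T=None):
    K=np.array([[p['fx'],0,p['cx']],[0,p['fy'],p['cy']],[0,0,1]])
    n=cv2.undistortPoints(np.array([[uv]],float),K,np.array(p['dist_coeffs'],float))[0,0]
    T=np.array(p['cam_to_world'] if T is None else T)
    d=T[:3,:3]@[n[0],n[1],1]; o=T[:3,3]
    return o+d*(z-o[2])/d[2]
def save(p,n,s=1): 
    cv2.imwrite('pics/'+n, cv2.resize(p['frame'][...,::-1],None,fx=s,fy=s))
E
python3 - <<'E'
from h import *
H={'big_pan':0,'small_pan':0,'small_handle':.078,'frying_pan':0}
ps=[]
for c in ('scene','top'):
    p=ctrl.grab_frame(c); ps.append(p['frame'])
    for t,z in H.items():
        for f in (ctrl.pinpoint,):
            for d in f(p,t)[:3]: print(c,t,np.round(d['uv'],1),round(d['confidence'],2),ray(p,d['uv'],z).round(3))
cv2.imwrite('pics/a.png',cv2.resize(np.hstack(ps)[...,::-1],(800,300)))
cv2.imwrite('pics/top.png',cv2.resize(ps[1][...,::-1],(800,600)))
print(ctrl.get_state())
E
```

```text
scene big_pan [324.7 313.2] 0.91 [0.595 0.222 0.   ]
scene small_pan [228.9 258.6] 0.87 [ 0.599 -0.026  0.   ]
scene small_pan [207.9 136.5] 0.6 [ 0.238 -0.423  0.   ]
scene small_handle [235.3 119.8] 0.8 [ 0.206 -0.33   0.078]
scene small_handle [258.5 201.7] 0.75 [ 0.473 -0.038  0.078]
scene frying_pan [170.9 203.2] 0.9 [ 0.542 -0.275  0.   ]
top big_pan [161.6 146.5] 0.9 [0.587 0.229 0.   ]
top small_pan [240.7 148.7] 0.77 [ 0.584 -0.027  0.   ]
top small_pan [372.7 259.7] 0.67 [ 0.235 -0.455  0.   ]
top small_handle [240.8 180.9] 0.97 [ 0.47  -0.032  0.078]
top small_handle [340.5 275.6] 0.84 [ 0.196 -0.33   0.078]
top frying_pan [315.4 165.9] 0.63 [ 0.533 -0.269  0.   ]
{'clock': 0.5, 'joint_positions': array([ 6.71496947e+01,  3.02035795e+00,  9.24159743e+01, -1.36738749e-03,
        8.45681397e+01, -6.81849914e+00]), 'dq': array([ 0.03818995, -0.0742526 , -0.12647015, -0.03622963,  0.14944565,
       -0.02079522]), 'joint_torque': array([-4.24904811e-04, -3.93211699e+01, -3.70029509e+01, -1.25122674e-04,
        1.35570615e-03,  4.67081254e-07]), 'eef_pos': array([0.17259846, 0.60064781, 0.21965645]), 'tcp_rot': array([-1.79995398e+02,  8.20680591e-04,  1.63968323e+02]), 'contact_force': array([-0.44191514,  0.21096886,  0.44889788]), 'torque': array([0.03359449, 0.02847265, 0.02739401]), 'grip_force': 0.0, 'opening': 0.08540017868407387}
```

View pics/top.png

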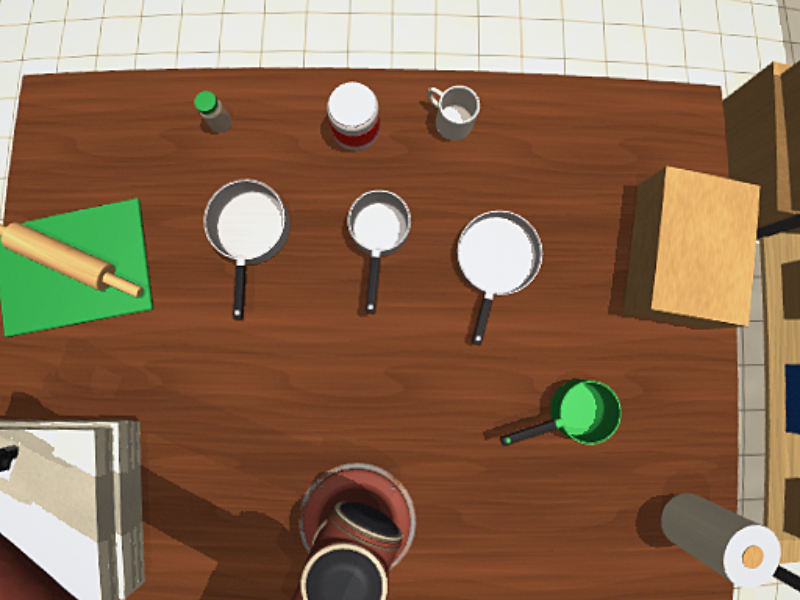

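View pics/a.png

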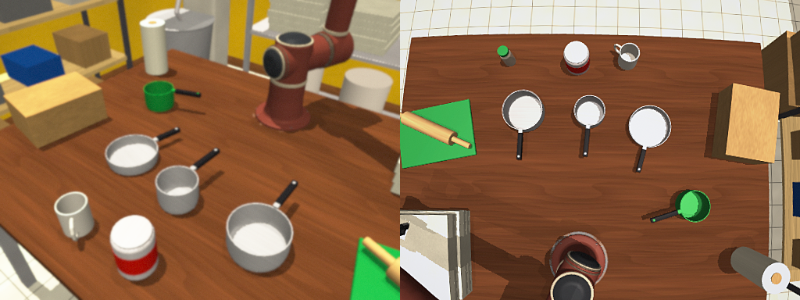

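Candidates for small_pan in the top image (512-wide) are the steel saucepan at (241,148) and the green look-alike at (373,260). The frying pan at (315,166) and the big pan at (162,147) could also be confused with it. I choose the steel one at (241,148), with its handle pointing toward the base. I'll move closer and check it in the wrist view.

>>> servo_tool(fingers=[1, 1, 1, 1, 1, 1, 1, 1], travel=[[-25, -25, -10], [-25, -25, -10], [-25, -25, -10], [-25, -25, -10], [-25, -25, -10], [-25, -25, -10], [-25, -25, -10], [-25, -25, -10]], delta_rot=[[0, 0, 0], [0, 0, 0], [0, 0, 0], [0, 0, 0], [0, 0, 0], [0, 0, 0], [0, 0, 0], [0, 0, 0]])

```text
clock: 1.17
eef_pos: [0.31, 0.3517, 0.3004]
tcp_rot: [180.0, 0.0, 164.0]
contact_force: [-0.1, -0.1, 0.5]
opening: 0.0854
grip_force: 0.0
```

>>> servo_tool(fingers=[1, 1, 1, 1, 1, 1, 1, 1], travel=[[-25, -25, -10], [-25, -25, -10], [-25, -25, -10], [-25, -25, -10], [-25, -25, -10], [-25, -25, -10], [-25, -25, -10], [-25, -25, -10]], delta_rot=[[0, 0, 0], [0, 0, 0], [0, 0, 0], [0, 0, 0], [0, 0, -0.085], [0, 0, -0.085], [0, 0, -0.085], [0, 0, -0.085]])

```text
clock: 1.83
eef_pos: [0.4619, 0.1142, 0.3808]
tcp_rot: [180.0, 0.1, -176.3]
contact_force: [1.1, 0.8, 0.5]
opening: 0.0854
grip_force: 0.0
```

```bash
cat >> h.py <<'E'
from scipy.spatial.transform import Rotation as Ro
def wrist():
    s=ctrl.get_state(); p=ctrl.grab_frame('wrist')
    W=np.eye(4); W[:3,:3]=Ro.from_euler('xyz',s['tcp_rot'],degrees=True).as_matrix(); W[:3,3]=s['eef_pos']
    return s,p,W@np.array(p['tool_from_camera'])
E
python3 - <<'E'
from h import *
s,p,T=wrist(); print(s['eef_pos'],s['tcp_rot'],s['joint_positions'],s['clock']); print(T.round(3), p['fx'])
for t,z in {'big_pan':0,'small_pan':0,'small_handle':.078}.items():
    for d in ctrl.pinpoint(p,t)[:3]: print(t,np.round(d['uv'],1),round(d['confidence'],2),ray(p,d['uv'],z,T).round(3))
save(p,'w1.png')
E
```

```text
[0.4618807  0.11415113 0.38081639] [ 1.79997277e+02  8.62838854e-02 -1.76349812e+02] [ 4.90942610e+00 -2.01561913e+01  9.81158946e+01  8.44375422e-04
  1.01953974e+02 -8.87405884e+01] 1.8333
[[-0.063  0.964  0.26   0.395]
 [ 0.998  0.061  0.017  0.109]
 [ 0.001  0.261 -0.965  0.535]
 [ 0.     0.     0.     1.   ]] 294.3670284891523
big_pan [311.5 221.3] 0.97 [0.586 0.231 0.   ]
small_pan [176.7 214. ] 0.58 [ 0.588 -0.028  0.   ]
small_handle [166.1 162.6] 0.77 [ 0.476 -0.024  0.078]
```

View pics/w1.png

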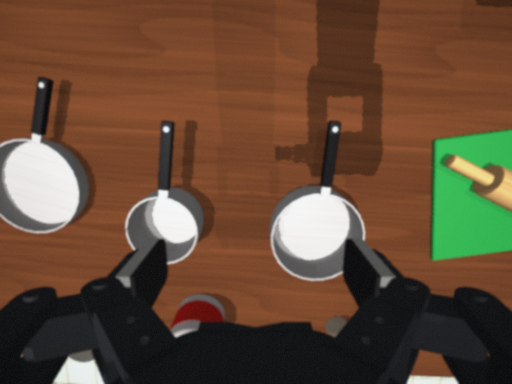

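The wrist view shows the steel small pan with its rim centred near (165,225) and its handle from (164,190) to (167,121). The big pan is near (318,232), with its handle from (326,188) to (334,122). Next I measure the handle axes from the dark pixels.

```bash
cat >> h.py <<'E'
def handle(p,roi,z,T=None):
    x0,y0,x1,y1=roi
    m=(p['frame'][y0:y1,x0:x1].max(2)<45).astype(np.uint8)
    n,l,st,_=cv2.connectedComponentsWithStats(m)
    k=1+st[1:,4].argmax(); v,u=np.nonzero(l==k)
    P=np.array([ray(p,(a+x0,b+y0),z,T)[:2] for a,b in zip(u,v)])
    c,_,(w)=cv2.PCACompute2(P,None)[0][0],0,cv2.PCACompute2(P,None)[1][0]
    if w[0]>0: w=-w
    t=(P-c)@w
    e=(P-c)@np.array([-w[1],w[0]])
    return dict(n=len(P),ang=np.degrees(np.arctan2(w[1],w[0]))%360,tip=c+w*t.max(),base=c+w*t.min(),len=np.ptp(t),wid=np.ptp(e),mid=c)
E
python3 - <<'E'
from h import *
s,p,T=wrist()
q=ctrl.grab_frame('top')
for nm,a in {'small':(p,(150,112,182,196),.086,T),'big':(p,(318,112,345,190),.082,T),'small top':(q,(228,155,252,205),.086),'big top':(q,(145,162,160,208),.082)}.items():
    r=handle(*a); print(nm,{k:np.round(v,4) for k,v in r.items()})
    R=.180 if 'small' in nm else .195
    w=np.array([np.cos(np.radians(r['ang'])),np.sin(np.radians(r['ang']))]); print('  centre',(r['tip']-R*w).round(4),'grasp',(r['tip']-(R-.115)*w).round(4))
E
```

```text
small {'n': np.int64(159), 'ang': np.float64(175.6373), 'tip': array([ 0.4143, -0.0123]), 'base': array([ 0.5145, -0.0199]), 'len': np.float64(0.1004), 'wid': np.float64(0.0043), 'mid': array([ 0.466 , -0.0162])}
  centre [ 0.5938 -0.026 ] grasp [ 0.4791 -0.0172]
big {'n': np.int64(618), 'ang': np.float64(180.6459), 'tip': array([0.398 , 0.2273]), 'base': array([0.4944, 0.2284]), 'len': np.float64(0.0964), 'wid': np.float64(0.0194), 'mid': array([0.4512, 0.2279])}
  centre [0.593  0.2295] grasp [0.478  0.2282]
small top {'n': np.int64(10), 'ang': np.float64(236.9593), 'tip': array([ 0.5085, -0.0378]), 'base': array([ 0.5188, -0.0219]), 'len': np.float64(0.019), 'wid': np.float64(0.0099), 'mid': array([ 0.5132, -0.0305])}
  centre [0.6066 0.1131] grasp [0.5439 0.0167]
big top {'n': np.int64(3), 'ang': np.float64(182.8519), 'tip': array([0.5155, 0.2284]), 'base': array([0.5215, 0.2287]), 'len': np.float64(0.0061), 'wid': np.float64(0.0), 'mid': array([0.5185, 0.2285])}
  centre [0.7102 0.2381] grasp [0.5954 0.2324]
```

>>> servo_tool(fingers=[1, 1, 1, 1, 1, 1, 1, 1], travel=[[0, -20, 15], [0, -20, 20], [0, -20, 20], [0, -20, 20], [0, -20, 20], [0, -20, 20], [0, -20, 15], [0, 0, 0]], delta_rot=[[0, 0, 0], [0, 0, 0], [0, 0, 0], [0, 0, 0], [0, 0, 0], [0, 0, 0], [0, 0, 0], [0, 0, 0]])

```text
clock: 2.8
eef_pos: [0.4674, -0.0244, 0.2451]
tcp_rot: [180.0, -0.4, -176.6]
contact_force: [-1.5, 0.9, 0.1]
opening: 0.0854
grip_force: 0.0
```

```bash
sed -i "s/m=(p\['frame'\].*/f=p['frame'][y0:y1,x0:x1].astype(int); m=((f.max(2)<85)\&(np.ptp(f,2)<22)).astype(np.uint8)/" h.py
python3 - <<'E'
from h import *
s,p,T=wrist(); print(s['eef_pos'],s['tcp_rot'],s['clock'])
for t,z in {'small_pan':0,'small_handle':.078}.items():
    for d in ctrl.pinpoint(p,t)[:3]: print(t,np.round(d['uv'],1),round(d['confidence'],2),ray(p,d['uv'],z,T).round(3))
u=[d for d in ctrl.pinpoint(p,'small_handle')][0]['uv']; u=np.array(u).astype(int)
r=handle(p,(u[0]-35,max(0,u[1]-110),u[0]+35,u[1]+90),.086,T); print({k:np.round(v,4) for k,v in r.items()})
w=np.array([np.cos(np.radians(r['ang'])),np.sin(np.radians(r['ang']))]); print('  centre',(r['tip']-.18*w).round(4),'grasp',(r['tip']-.065*w).round(4))
save(p,'w2.png')
E
```

```text
[ 0.46738186 -0.02438417  0.24509249] [ 179.95016284   -0.40059961 -176.62637126] 2.8
small_pan [247.8 249.7] 0.69 [ 0.591 -0.028  0.   ]
small_handle [250.8 187.4] 0.89 [ 0.478 -0.029  0.078]
{'n': np.int64(1719), 'ang': np.float64(186.6781), 'tip': array([ 0.4126, -0.0291]), 'base': array([ 0.5525, -0.0127]), 'len': np.float64(0.1409), 'wid': np.float64(0.0617), 'mid': array([ 0.4773, -0.0215])}
  centre [ 0.5913 -0.0081] grasp [ 0.4771 -0.0215]
```

View pics/w2.png

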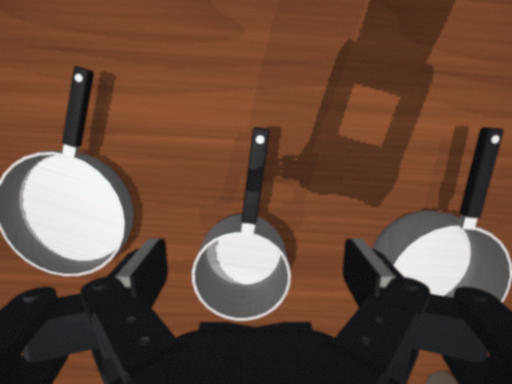

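The view confirms the steel small pan: rim from x=193 to 291 with its bottom at y=320, handle tip at (261,128) and handle root at (248,225).

```bash
python3 - <<'E'
from h import *
s,p,T=wrist()
r=handle(p,(236,115,280,215),.086,T); print({k:np.round(v,4) for k,v in r.items()})
w=np.array([np.cos(np.radians(r['ang'])),np.sin(np.radians(r['ang']))]); print('  centre',(r['tip']-.18*w).round(4),'grasp',(r['tip']-.065*w).round(4))
# rim bright pixels -> circle r=.06 at z=.08
L=ray(p,(193,270),.08,T);R=ray(p,(290.5,270),.08,T);B=ray(p,(242,320),.08,T); print(L,R,B)
E
```

```text
{'n': np.int64(1310), 'ang': np.float64(175.2762), 'tip': array([ 0.4123, -0.0207]), 'base': array([ 0.5145, -0.0291]), 'len': np.float64(0.1026), 'wid': np.float64(0.0255), 'mid': array([ 0.4645, -0.025 ])}
  centre [ 0.5917 -0.0355] grasp [ 0.4771 -0.026 ]
[ 0.5917994  -0.09161423  0.08      ] [0.58439495 0.02808324 0.08      ] [ 0.66035338 -0.02784857  0.08      ]
```

>>> servo_tool(fingers=[1, 1, 1, 1, 1, 1, 1, 1], travel=[[-5, -1, 10], [-5, -1, 20], [0, 0, 25], [0, 0, 25], [0, 0, 25], [0, 0, 25], [0, 0, 20], [0, 0, 12]], delta_rot=[[0, 0, 0.06], [0, 0, 0.06], [0, 0, 0], [0, 0, 0], [0, 0, 0], [0, 0, 0], [0, 0, 0], [0, 0, 0]])

```text
clock: 3.72
eef_pos: [0.4792, -0.0243, 0.0862]
tcp_rot: [180.0, -0.1, 176.7]
contact_force: [-0.7, -0.2, 0.9]
opening: 0.0851
grip_force: 0.0
```

>>> servo_tool(fingers=[1, 1], travel=[[0, 0, 3], [0, 0, 0]], delta_rot=[[0, 0, 0], [0, 0, 0]])

```text
clock: 3.88
eef_pos: [0.4799, -0.0249, 0.0848]
tcp_rot: [180.0, -0.0, 176.6]
contact_force: [0.0, -0.6, -0.3]
opening: 0.0853
grip_force: 0.0
```

```bash
python3 - <<'E'
from h import *
s,p,T=wrist(); print(s['eef_pos'],s['tcp_rot'],s['clock'],s['contact_force'])
for t,z in {'small_pan':0,'small_handle':.078}.items():
    for d in ctrl.pinpoint(p,t)[:3]: print(t,np.round(d['uv'],1),round(d['confidence'],2),ray(p,d['uv'],z,T).round(3))
save(p,'w3.png')
E
```

```text
[ 0.47992211 -0.02490921  0.08478067] [ 1.79993474e+02 -2.22429895e-02  1.76624206e+02] 3.8833 [ 0.03401843 -0.55013767 -0.25016515]
small_pan [251.8 311.7] 0.55 [ 0.592 -0.035  0.   ]
small_handle [255.  227.9] 0.73 [ 0.477 -0.025  0.078]
```

View pics/w3.png

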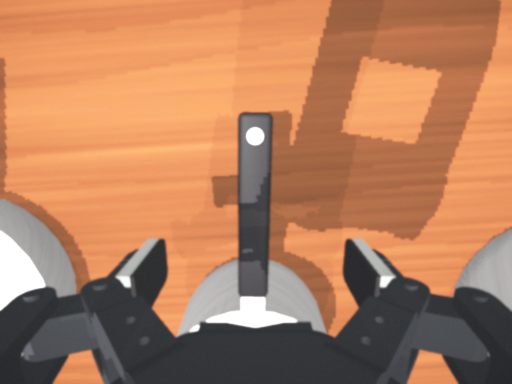

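The handle, from (255,113) to (253,300), is centred and aligned between the pads. I go down the last 7 mm and close.

>>> servo_tool(fingers=[1, 1, -1, -1, -1, -1, -1, -1], travel=[[0, 0, 5], [0, 0, 2], [0, 0, 0], [0, 0, 0], [0, 0, 0], [0, 0, 0], [0, 0, 0], [0, 0, 0]], delta_rot=[[0, 0, 0.01], [0, 0, 0], [0, 0, 0], [0, 0, 0], [0, 0, 0], [0, 0, 0], [0, 0, 0], [0, 0, 0]])

```text
clock: 4.7
eef_pos: [0.4799, -0.0255, 0.0778]
tcp_rot: [-180.0, 0.0, 176.0]
contact_force: [0.2, 0.0, -0.3]
opening: 0.0125
grip_force: 0.0
```

>>> servo_tool(fingers=[-1, -1, -1, -1], travel=[[0, 0, 0], [0, 0, 0], [0, 0, 0], [0, 0, 0]], delta_rot=[[0, 0, 0], [0, 0, 0], [0, 0, 0], [0, 0, 0]])

```text
clock: 5.03
eef_pos: [0.4798, -0.0255, 0.0777]
tcp_rot: [180.0, -0.0, 176.0]
contact_force: [0.5, -0.8, -0.7]
opening: -0.0001
grip_force: 0.0
```

```bash
python3 - <<'E'
from h import *
s,p,T=wrist(); print(s['opening'],s['grip_force'],s['contact_force'])
q=ctrl.grab_frame('scene')
c=cv2.resize(q['frame'][120:280,140:353],(512,384))
cv2.imwrite('pics/w4.png',cv2.resize(np.hstack([p['frame'],c])[...,::-1],(800,300)))
E
```

```text
-7.953413754705647e-05 0.0 [ 0.45597697 -0.81488836 -0.72227634]
```

View pics/w4.png

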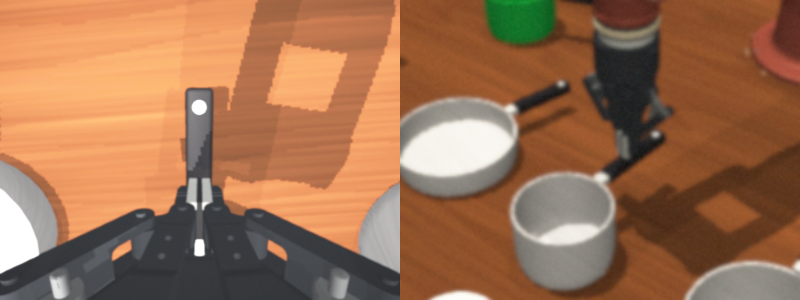

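The fingers shut completely without taking the handle. I'll check where the TCP and fingertips project in the images.

```bash
python3 - <<'E'
from h import *
def proj(p,X,T):
    K=np.array([[p['fx'],0,p['cx']],[0,p['fy'],p['cy']],[0,0,1]]); W=np.linalg.inv(T)
    return cv2.projectPoints(np.array([X],float),W[:3,:3],W[:3,3],K,np.array(p['dist_coeffs'],float))[0][0,0]
s,p,T=wrist(); q=ctrl.grab_frame('scene'); e=s['eef_pos']
for dz in (0,-.019): print(dz,proj(p,e+[0,0,dz],T).round(1),proj(q,e+[0,0,dz],np.array(q['cam_to_world'])).round(1))
for h in(.04,.06,.086): print(h,proj(p,[.477,-.026,h],T).round(1),proj(q,[.477,-.026,h],np.array(q['cam_to_world'])).round(1))
a=cv2.resize(p['frame'][180:340,180:340],(400,400),interpolation=2)
b=cv2.resize(q['frame'][150:250,210:310],(400,400),interpolation=2)
cv2.imwrite('pics/w5.png',np.hstack([a,b])[...,::-1])
E
```

```text
0 [255.8 237.5] [260.8 205.4]
-0.019 [255.7 225.4] [260.8 211.6]
0.04 [254.5 211.7] [261.4 216.7]
0.06 [254.5 221.9] [261.4 210.4]
0.086 [254.5 238.9] [261.3 202. ]
```

View pics/w5.png

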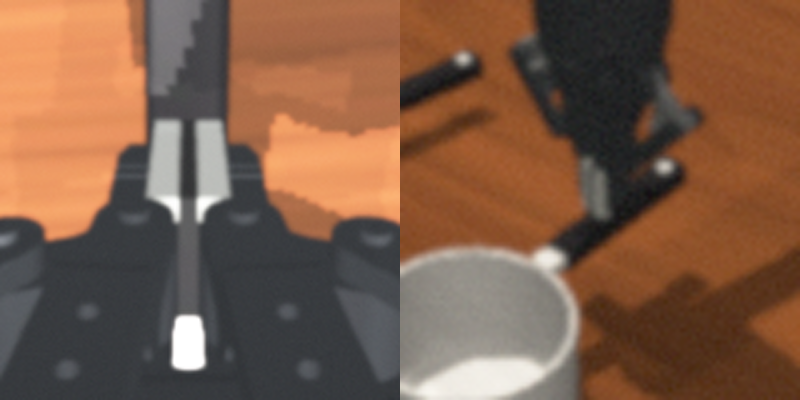

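```bash
cat >> h.py <<'E'
def rayd(p,uv,T):
    a=ray(p,uv,0,T); o=np.array(T)[:3,3]; d=(a-o)/np.linalg.norm(a-o); return o,d
def tri(rs):
    A=sum(np.eye(3)-np.outer(d,d) for o,d in rs); b=sum((np.eye(3)-np.outer(d,d))@o for o,d in rs)
    X=np.linalg.solve(A,b); return X,[np.linalg.norm(np.cross(X-o,d)) for o,d in rs]
def spot(f,c,r=5):
    x,y=[int(round(v)) for v in c]; g=f[y-r:y+r+1,x-r:x+r+1].astype(float).min(2); g=np.clip(g-np.median(g)-25,0,None)
    yy,xx=np.mgrid[y-r:y+r+1,x-r:x+r+1]; return [(xx*g).sum()/g.sum(),(yy*g).sum()/g.sum()]
E
python3 - <<'E'
from h import *
s,p,T=wrist(); q=ctrl.grab_frame('scene'); t=ctrl.grab_frame('top')
u1=spot(p['frame'],(255,137),10); u2=spot(q['frame'],(276,192))
im=cv2.imread('pics/top.png'); u3=spot(im,(371,307),7); u3=[(u3[0]+.5)/1.5625-.5,(u3[1]+.5)/1.5625-.5]
print(u1,u2,u3)
r=[rayd(p,u1,T),rayd(q,u2,q['cam_to_world']),rayd(t,u3,t['cam_to_world'])]
for n,k in (('wrist+scene',[0,1]),('scene+top',[1,2]),('wrist+top',[0,2])):
    X,e=tri([r[i] for i in k]); print(n,X.round(4),np.round(e,4))
print(s['joint_positions'],s['eef_pos'])
E
```

```text
[np.float64(nan), np.float64(nan)] [np.float64(275.63496376811594), np.float64(191.18840579710144)] [np.float64(236.7412804097311), np.float64(196.0334699103713)]
wrist+scene [nan nan nan] [nan nan]
scene+top [ 0.4244 -0.022   0.0863] [0.0007 0.0007]
wrist+top [nan nan nan] [nan nan]
[-1.19170259e+01 -9.50047258e+00  1.18575531e+02  5.22896430e-04
  7.09251836e+01 -9.79179046e+01] [ 0.47984515 -0.02543119  0.07768707]h.py:34: RuntimeWarning: invalid value encountered in scalar divide
  yy,xx=np.mgrid[y-r:y+r+1,x-r:x+r+1]; return [(xx*g).sum()/g.sum(),(yy*g).sum()/g.sum()]
```

```bash
python3 - <<'E'
from h import *
def proj(p,X,T):
    K=np.array([[p['fx'],0,p['cx']],[0,p['fy'],p['cy']],[0,0,1]]); W=np.linalg.inv(T)
    return cv2.projectPoints(np.array([X],float),W[:3,:3],W[:3,3],K,np.array(p['dist_coeffs'],float))[0][0,0]
s,p,T=wrist()
g=p['frame'][115:260,235:275].min(2); ys,xs=np.nonzero(g[:45]>180); print('hole',xs.mean()+235,ys.mean()+115,np.ptp(xs),np.ptp(ys))
f=p['frame'].astype(int); 
for row in (125,150,180,200): print(row,[int(v) for v in f[row,228:285].sum(1)//3])
for b in (0,.01,.02,.03):
    T2=T.copy(); T2[2,3]+=b
    print(b,proj(p,[.4244,-.022,.0863],T2).round(1),'width px', (proj(p,[.44,-.014,.086],T2)-proj(p,[.44,-.032,.086],T2)).round(1),'len',(proj(p,[.5198,-.028,.086],T2)-proj(p,[.412,-.0205,.086],T2)).round(1))
E
```

```text
hole 254.5165562913907 136.90066225165563 19 18
125 [172, 172, 171, 171, 172, 173, 172, 165, 145, 110, 91, 96, 109, 124, 132, 137, 137, 136, 135, 133, 133, 132, 133, 130, 130, 129, 129, 128, 125, 126, 124, 122, 122, 121, 121, 117, 117, 117, 115, 111, 105, 94, 84, 74, 80, 100, 115, 119, 119, 120, 119, 120, 120, 120, 120, 119, 120]
150 [174, 174, 174, 173, 174, 173, 172, 169, 154, 121, 94, 93, 106, 118, 127, 132, 132, 132, 133, 132, 130, 130, 128, 128, 127, 125, 124, 124, 123, 122, 120, 121, 118, 119, 118, 117, 116, 113, 111, 107, 98, 87, 79, 73, 86, 105, 116, 119, 120, 121, 119, 120, 119, 121, 119, 119, 120]
180 [164, 158, 141, 124, 116, 115, 116, 115, 109, 96, 85, 88, 102, 115, 122, 125, 125, 125, 125, 124, 126, 126, 125, 123, 123, 121, 121, 119, 118, 118, 116, 109, 102, 92, 84, 79, 77, 74, 75, 72, 67, 61, 61, 74, 95, 113, 119, 119, 118, 118, 119, 120, 117, 119, 118, 119, 119]
200 [168, 168, 168, 162, 149, 131, 124, 121, 116, 102, 87, 82, 97, 108, 116, 118, 119, 120, 121, 121, 120, 120, 120, 119, 113, 97, 80, 73, 73, 72, 71, 72, 71, 72, 72, 73, 72, 72, 70, 68, 63, 59, 61, 77, 92, 103, 108, 108, 107, 108, 108, 107, 108, 108, 108, 107, 107]
0 [255.  138.6] width px [35.8 -2.5] len [-1.000e-01  1.959e+02]
0.01 [255.  137.2] width px [33.6 -2.3] len [-1.000e-01  1.853e+02]
0.02 [255.  135.9] width px [31.7 -2.2] len [-1.000e-01  1.758e+02]
0.03 [255.  134.7] width px [29.9 -2.1] len [-1.000e-01  1.672e+02]
```

>>> servo_tool(fingers=[-1, -1, -1], travel=[[0, 0, -20], [0, 0, -25], [0, 0, 0]], delta_rot=[[0, 0, 0], [0, 0, 0], [0, 0, 0]])

```text
clock: 5.68
eef_pos: [0.4829, -0.026, 0.1277]
tcp_rot: [-179.9, 0.5, 176.0]
contact_force: [0.6, -0.3, 1.3]
opening: 0.0002
grip_force: 0.0
```

```bash
python3 - <<'E'
from h import *
s,p,T=wrist(); q=ctrl.grab_frame('scene'); print(s['eef_pos'],s['opening'],s['grip_force'],s['contact_force'],s['clock'])
u2=spot(q['frame'],(276,192)); print('hole scene',u2)
a=cv2.resize(p['frame'][180:340,180:340],(400,400),interpolation=2)
b=cv2.resize(q['frame'][150:250,210:310],(400,400),interpolation=2)
cv2.imwrite('pics/w6.png',np.hstack([a,b])[...,::-1])
E
```

```text
[ 0.48289381 -0.02604537  0.12768238] 0.00018757421869318826 0.0 [ 0.60289483 -0.29653605  1.27653988] 5.6833
hole scene [np.float64(275.64776119402984), np.float64(191.18407960199005)]
```

View pics/w6.png

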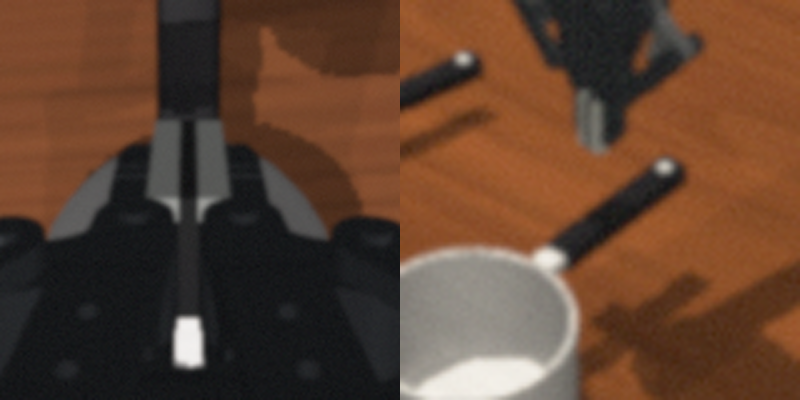

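Raised 50 mm, the pad tips stay at crop row 120 in the wrist view. In the scene view they end about 5 mm above the reported TCP. So the pads really sit about 25 mm farther back than stated, and they shut above the handle. The handle top triangulates to 0.086 as described, and the pan has not moved. I'll open and go about 24 mm deeper.

>>> servo_tool(fingers=[1, 1, 1, 1, 1, 1, 1, 1], travel=[[4, 0, 0], [0, 0, 0], [0, 0, 0], [0, 0, 0], [0, 0, 0], [0, 0, 0], [0, 0, 0], [0, 0, 0]], delta_rot=[[0, 0, 0], [0, 0, 0], [0, 0, 0], [0, 0, 0], [0, 0, 0], [0, 0, 0], [0, 0, 0], [0, 0, 0]])

```text
clock: 6.45
eef_pos: [0.4759, -0.0252, 0.1227]
tcp_rot: [180.0, -0.0, 176.0]
contact_force: [1.0, 0.3, -0.1]
opening: 0.0849
grip_force: 0.0
```

>>> servo_tool(fingers=[1, 1, 1, 1, 1, 1, 1], travel=[[0, 0, 15], [0, 0, 20], [0, 0, 15], [0, 0, 10], [0, 0, 8], [0, 0, 4], [0, 0, 0]], delta_rot=[[0, 0, 0], [0, 0, 0], [0, 0, 0], [0, 0, 0], [0, 0, 0], [0, 0, 0], [0, 0, 0]])

```text
clock: 7.03
eef_pos: [0.4755, -0.0251, 0.05]
tcp_rot: [180.0, -0.1, 176.0]
contact_force: [-0.4, -0.1, 0.4]
opening: 0.0856
grip_force: 0.0
```

Raise 3 mm, then close.

>>> servo_tool(fingers=[-1, -1, -1, -1, -1, -1, -1, -1], travel=[[0, 0, -3], [0, 0, 0], [0, 0, 0], [0, 0, 0], [0, 0, 0], [0, 0, 0], [0, 0, 0], [0, 0, 0]], delta_rot=[[0, 0, 0], [0, 0, 0], [0, 0, 0], [0, 0, 0], [0, 0, 0], [0, 0, 0], [0, 0, 0], [0, 0, 0]])

```text
clock: 7.7
eef_pos: [0.4761, -0.0253, 0.0542]
tcp_rot: [-180.0, 0.0, 176.0]
contact_force: [-1.3, -0.3, 4.7]
opening: 0.0166
grip_force: 60.7
```

Gripped at 60 N. Lifting smoothly.

>>> servo_tool(fingers=[-1, -1, -1, -1, -1, -1, -1, -1], travel=[[0, 0, -3], [0, 0, -6], [0, 0, -10], [0, 0, -15], [0, 0, -20], [0, 0, -20], [0, 0, -20], [0, 0, -16]], delta_rot=[[0, 0, 0], [0, 0, 0], [0, 0, 0], [0, 0, 0], [0, 0, 0], [0, 0, 0], [0, 0, 0], [0, 0, 0]])

```text
clock: 8.37
eef_pos: [0.4759, -0.0251, 0.1657]
tcp_rot: [-180.0, 0.1, 176.0]
contact_force: [-0.7, 0.4, -3.0]
opening: 0.017
grip_force: 59.8
```

>>> servo_tool(fingers=[-1, -1, -1, -1], travel=[[0, 0, -10], [0, 0, -6], [0, 0, -3], [0, 0, 0]], delta_rot=[[0, 0, 0], [0, 0, 0], [0, 0, 0], [0, 0, 0]])

```text
clock: 8.7
eef_pos: [0.4758, -0.0251, 0.1827]
tcp_rot: [180.0, -0.0, 176.0]
contact_force: [-0.3, 0.1, -2.2]
opening: 0.0167
grip_force: 59.8
```

```bash
python3 - <<'E'
from h import *
s=ctrl.get_state(); q=ctrl.grab_frame('scene'); t=ctrl.grab_frame('top'); print(s['eef_pos'],s['tcp_rot'],s['opening'],s['grip_force'],s['contact_force'],s['torque'],s['clock'])
for n,p in (('s',q),('t',t)):
    for d in ctrl.pinpoint(p,'small_pan')[:2]+ctrl.pinpoint(p,'big_pan')[:1]: print(n,np.round(d['uv'],1),d['confidence'])
cv2.imwrite('pics/w7.png',np.hstack([cv2.resize(q['frame'][90:390,150:470],(400,375)),cv2.resize(t['frame'][70:250,100:292],(400,375))])[...,::-1])
E
```

```text
[ 0.47575363 -0.02514254  0.18274596] [ 1.79999188e+02 -5.99786217e-03  1.76002773e+02] 0.01674528123225928 59.802231788635254 [-0.26314188  0.08329358 -2.22480465] [0.0540672  0.34674119 0.00583115] 8.7
s [224.6 211.8] 0.96
s [205.  133.8] 0.83
s [327.3 313.5] 0.81
t [241.6 137.2] 0.73
t [370.4 261.7] 0.63
t [160.9 144.2] 0.66
```

View pics/w7.png

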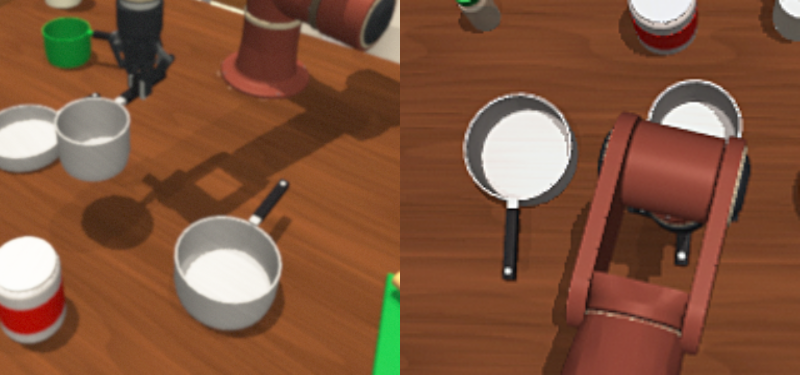

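The small pan is lifted and level (underside about 0.13 up), and nothing else has moved. In the top crop the big pan's rim spans x 463–577, y 92–207. Now I compute the target.

```bash
python3 - <<'E'
from h import *
s=ctrl.get_state(); q=ctrl.grab_frame('scene'); t=ctrl.grab_frame('top'); Q=q['cam_to_world'];K=t['cam_to_world']
X,e=tri([rayd(q,(224.6,211.8),Q),rayd(t,(241.6,137.2),K)]); print('small origin',X.round(4),np.round(e,4))
print('big rim c',ray(t,(157.6,141.8),.072).round(4),[ray(t,u,.072)[:2].round(4) for u in ((130.2,141.8),(185,141.8),(157.6,114.2),(157.6,169.4))])
# white holes: big scene crop(284,185)/1.25; top crop(508-400,271)
ub=spot(q['frame'],(150+284/1.25,90+185/1.25)); vb=spot(t['frame'],(100+108/2.083,70+271/2.083),4)
us=spot(q['frame'],(150+95/1.25,90+97/1.25),3)
vs=spot(t['frame'],(100+282/2.083,70+256/2.083),4)
Xb,eb=tri([rayd(q,ub,Q),rayd(t,vb,K)]); print('big hole',ub,vb,Xb.round(4),np.round(eb,4))
print('small hole z=.2145',ray(t,vs,.2145).round(4))
E
```

```text
small origin [ 0.5905 -0.0346  0.1305] [0.0019 0.0019]
big rim c [0.5856 0.2236 0.072 ] [array([0.5847, 0.3088]), array([0.5866, 0.1397]), array([0.6722, 0.2284]), array([0.5008, 0.2194])]
big hole [np.float64(375.9898119122257), np.float64(233.7131661442006)] [np.float64(151.32471264367817), np.float64(199.6005747126437)] [0.409  0.2314 0.0813] [0.0003 0.0003]
small hole z=.2145 [ 0.4239 -0.0213  0.2145]h.py:34: RuntimeWarning: invalid value encountered in scalar divide
  yy,xx=np.mgrid[y-r:y+r+1,x-r:x+r+1]; return [(xx*g).sum()/g.sum(),(yy*g).sum()/g.sum()]
```

>>> servo_tool(fingers=[-1, -1, -1, -1, -1, -1, -1, -1], travel=[[0, 8, 0], [-1, 16, 0], [-1, 24, 0], [-1, 30, 0], [-1, 30, 0], [-1, 30, 0], [-1, 30, 0], [-1, 30, 0]], delta_rot=[[0, 0, 0], [0, 0, 0], [0, 0, 0], [0, 0, 0], [0, 0, 0], [0, 0, 0], [0, 0, 0], [0, 0, 0]])

```text
clock: 9.77
eef_pos: [0.4964, 0.1741, 0.1827]
tcp_rot: [180.0, 0.0, 176.0]
contact_force: [0.3, 0.0, -2.7]
opening: 0.0165
grip_force: 59.8
```

>>> servo_tool(fingers=[-1, -1, -1, -1, -1, -1, -1, -1], travel=[[-1, 30, 0], [-1, 30, 0], [-1, 28, 0], [0, 22, 0], [0, 14, 0], [0, 8, 0], [0, 5, 0], [0, 0, 0]], delta_rot=[[0, 0, 0], [0, 0, 0], [0, 0, 0], [0, 0, 0], [0, 0, 0], [0, 0, 0], [0, 0, 0.02], [0, 0, 0.04]])

```text
clock: 10.43
eef_pos: [0.509, 0.309, 0.1825]
tcp_rot: [-180.0, -0.0, 172.5]
contact_force: [0.2, -0.8, -3.1]
opening: 0.0167
grip_force: 59.8
```

>>> servo_tool(fingers=[-1, -1, -1, -1, -1, -1, -1, -1], travel=[[0, 0, 0], [0, 0, 0], [0, 0, 0], [0, 0, 0], [0, 0, 0], [0, 0, 0], [0, 0, 0], [0, 0, 0]], delta_rot=[[0, 0, 0.06], [0, 0, 0.08], [0, 0, 0.09], [0, 0, 0.09], [0, 0, 0.09], [0, 0, 0.08], [0, 0, 0.06], [0, 0, 0.05]])

```text
clock: 11.1
eef_pos: [0.5093, 0.3078, 0.1827]
tcp_rot: [180.0, -0.0, 138.0]
contact_force: [0.1, 0.3, -3.2]
opening: 0.0166
grip_force: 59.8
```

>>> servo_tool(fingers=[-1, -1, -1, -1], travel=[[0, 0, 0], [0, 0, 0], [0, 0, 0], [0, 0, 0]], delta_rot=[[0, 0, 0.03], [0, 0, 0.02], [0, 0, 0], [0, 0, 0]])

```text
clock: 11.43
eef_pos: [0.5093, 0.3081, 0.1827]
tcp_rot: [180.0, -0.0, 135.3]
contact_force: [0.1, 0.7, -2.1]
opening: 0.0166
grip_force: 59.8
```

```bash
python3 - <<'E'
from h import *
s=ctrl.get_state(); q=ctrl.grab_frame('scene'); t=ctrl.grab_frame('top'); print(s['eef_pos'],s['tcp_rot'],s['opening'],s['grip_force'],s['contact_force'],s['clock'])
r={}
for n,p in (('s',q),('t',t)):
    for d in ctrl.pinpoint(p,'small_pan')[:2]+ctrl.pinpoint(p,'big_pan')[:1]: print(n,np.round(d['uv'],1),round(d['confidence'],2),'z.13',ray(p,d['uv'],.1305).round(3),'z0',ray(p,d['uv'],0).round(3))
cv2.imwrite('pics/w8.png',np.hstack([cv2.resize(q['frame'][120:384,220:484],(400,400)),cv2.resize(t['frame'][70:250,80:260],(400,400))])[...,::-1])
E
```

```text
[0.50926501 0.30805823 0.18272168] [ 1.79992400e+02 -1.66045049e-03  1.35322424e+02] 0.01657594436301566 59.784058928489685 [ 0.09341701  0.65662607 -2.12943378] 11.4333
s [333.6 270.3] 0.86 z.13 [0.594 0.228 0.13 ] z0 [ 0.486  0.18  -0.   ]
s [207.2 134.7] 0.65 z.13 [ 0.383 -0.278  0.13 ] z0 [ 0.231 -0.432  0.   ]
s [325.8 313.2] 0.56 z.13 [0.683 0.264 0.13 ] z0 [0.594 0.224 0.   ]
t [372.8 259.3] 0.95 z.13 [ 0.249 -0.409  0.131] z0 [ 0.237 -0.455  0.   ]
t [153.2 137.9] 0.69 z.13 [0.583 0.221 0.131] z0 [0.615 0.259 0.   ]
t [158.9 149.6] 0.76 z.13 [0.549 0.203 0.131] z0 [0.576 0.238 0.   ]
```

View pics/w8.png

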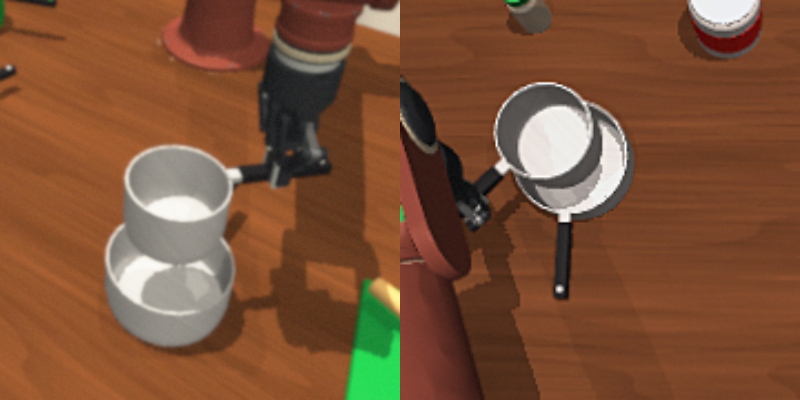

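The small pan is centred above the big one. Scene networks give the small at (0.594, 0.228) and the big at (0.594, 0.224). The handles are about 45° apart. Lowering.

>>> servo_tool(fingers=[-1, -1, -1, -1, -1, -1, -1, -1], travel=[[0, 0, 8], [0, 0, 14], [0, 0, 16], [0, 0, 16], [0, 0, 12], [0, 0, 8], [0, 0, 4], [0, 0, 0]], delta_rot=[[0, 0, 0], [0, 0, 0], [0, 0, 0], [0, 0, 0], [0, 0, 0], [0, 0, 0], [0, 0, 0], [0, 0, 0]])

```text
clock: 12.4
eef_pos: [0.5085, 0.308, 0.1031]
tcp_rot: [-179.9, -0.1, 135.3]
contact_force: [0.6, -0.2, -3.2]
opening: 0.0164
grip_force: 59.8
```

>>> servo_tool(fingers=[-1, -1, -1, -1, -1, -1, -1, -1], travel=[[0, 0, 5], [0, 0, 7], [0, 0, 8], [0, 0, 7], [0, 0, 5], [0, 0, 3], [0, 0, 2], [0, 0, 1]], delta_rot=[[0, 0, 0], [0, 0, 0], [0, 0, 0], [0, 0, 0], [0, 0, 0], [0, 0, 0], [0, 0, 0], [0, 0, 0]])

```text
clock: 13.07
eef_pos: [0.5091, 0.3083, 0.0663]
tcp_rot: [-180.0, -0.0, 135.3]
contact_force: [0.5, -0.1, -1.8]
opening: 0.0162
grip_force: 59.8
```

No contact on the way down. Now the last 7 mm, gently.

>>> servo_tool(fingers=[-1, -1, -1, -1, -1, -1], travel=[[0, 0, 1], [0, 0, 1], [0, 0, 1], [0, 0, 1], [0, 0, 0.5], [0, 0, 0]], delta_rot=[[0, 0, 0], [0, 0, 0], [0, 0, 0], [0, 0, 0], [0, 0, 0], [0, 0, 0]])

```text
clock: 13.57
eef_pos: [0.5091, 0.3083, 0.0621]
tcp_rot: [-180.0, -0.0, 135.3]
contact_force: [-0.7, -0.2, -3.5]
opening: 0.0171
grip_force: 59.8
```

>>> servo_tool(fingers=[-1, -1, -1], travel=[[0, 0, 0.5], [0, 0, 0.5], [0, 0, 0]], delta_rot=[[0, 0, 0], [0, 0, 0], [0, 0, 0]])

```text
clock: 13.82
eef_pos: [0.5092, 0.3083, 0.0611]
tcp_rot: [-180.0, -0.0, 135.3]
contact_force: [-0.3, -0.2, -2.5]
opening: 0.0163
grip_force: 59.8
```

>>> servo_tool(fingers=[-1, -1, -1, -1], travel=[[0, 0, 0.5], [0, 0, 0.5], [0, 0, 0.5], [0, 0, 0]], delta_rot=[[0, 0, 0], [0, 0, 0], [0, 0, 0], [0, 0, 0]])

```text
clock: 14.15
eef_pos: [0.5093, 0.3085, 0.0599]
tcp_rot: [180.0, 0.0, 135.3]
contact_force: [-2.0, 0.3, -1.5]
opening: 0.0164
grip_force: 60.0
```

>>> servo_tool(fingers=[-1, -1, -1], travel=[[0, 0, 0.5], [0, 0, 0.5], [0, 0, 0]], delta_rot=[[0, 0, 0], [0, 0, 0], [0, 0, 0]])

```text
clock: 14.4
eef_pos: [0.5094, 0.3085, 0.0593]
tcp_rot: [180.0, 0.0, 135.3]
contact_force: [-2.2, 0.3, 1.3]
opening: 0.0169
grip_force: 60.4
```

Contact came at the predicted height (0.0593). I'll open in steps, then withdraw straight up.

>>> servo_tool(fingers=[-0.55, -0.5, -0.4, -0.2, 0.0, 0.1, 0.1, 0.1], travel=[[0, 0, 0], [0, 0, 0], [0, 0, 0], [0, 0, 0], [0, 0, 0], [0, 0, 0], [0, 0, 0], [0, 0, 0]], delta_rot=[[0, 0, 0], [0, 0, 0], [0, 0, 0], [0, 0, 0], [0, 0, 0], [0, 0, 0], [0, 0, 0], [0, 0, 0]])

```text
clock: 15.07
eef_pos: [0.5092, 0.3083, 0.0587]
tcp_rot: [-180.0, 0.0, 135.3]
contact_force: [-0.3, 0.1, -0.2]
opening: 0.0471
grip_force: 0.0
```

>>> servo_tool(fingers=[0.1, 0.1, 0.1, 0.1, 0.1, 0.1, 0.1, 0.1], travel=[[0, 0, -5], [0, 0, -10], [0, 0, -15], [0, 0, -25], [0, 0, -35], [0, 0, -35], [0, 0, -30], [0, 0, -15]], delta_rot=[[0, 0, 0], [0, 0, 0], [0, 0, 0], [0, 0, 0], [0, 0, 0], [0, 0, 0], [0, 0, 0], [0, 0, 0]])

```text
clock: 15.73
eef_pos: [0.5111, 0.3092, 0.2357]
tcp_rot: [179.5, 0.2, 135.3]
contact_force: [-0.1, 0.7, 0.6]
opening: 0.0466
grip_force: 0.0
```

```bash
python3 - <<'E'
from h import *
s=ctrl.get_state(); q=ctrl.grab_frame('scene'); t=ctrl.grab_frame('top'); print(s['eef_pos'],s['opening'],s['contact_force'],s['clock'])
for n,p in (('s',q),('t',t)):
    for k in ('small_pan','big_pan','frying_pan'):
        for d in ctrl.pinpoint(p,k)[:2]: print(n,k,np.round(d['uv'],1),round(d['confidence'],2),ray(p,d['uv'],.005 if 'sm' in k else 0).round(3))
cv2.imwrite('pics/w9.png',np.hstack([cv2.resize(q['frame'][120:384,220:484],(400,400)),cv2.resize(t['frame'][70:250,80:260],(400,400))])[...,::-1])
E
```

```text
[0.51106379 0.30921716 0.23567457] 0.04664082283004528 [-0.09190671  0.65332936  0.61526404] 15.7333
s small_pan [328.  313.8] 0.75 [0.596 0.23  0.005]
s small_pan [206.4 135.7] 0.62 [ 0.243 -0.424  0.005]
s big_pan [326.4 314.3] 0.65 [0.595 0.226 0.   ]
s frying_pan [168.4 208.1] 0.87 [ 0.559 -0.265  0.   ]
t small_pan [160.4 146.5] 0.95 [0.586 0.232 0.005]
t small_pan [371.3 260.1] 0.74 [ 0.234 -0.448  0.005]
t big_pan [160.1 148.9] 0.61 [0.579 0.234 0.   ]
t frying_pan [316.3 164. ] 0.85 [ 0.539 -0.271  0.   ]
```

View pics/w9.png

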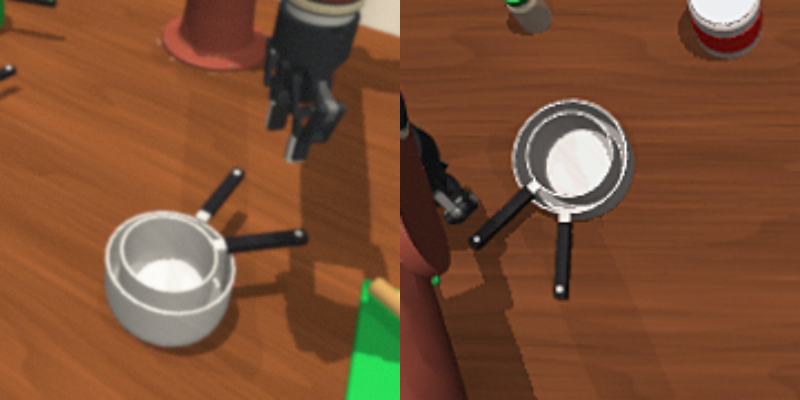

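The small pan stands flat inside the big one. In the top crop its handle runs (535,187)→(475,241) and the big pan's (565,218)→(561,292), about 45° apart. The big pan and the frying pan have not moved, and the gripper is clear.

```bash
python3 -c "
from rig import ctrl
print(ctrl.close_job())"
```

```text
the job is handed in; nothing more can be done
None
```

The small saucepan now stands flat inside the big one, its handle about 45° from the big pan's; the big pan and frying pan were left where they stood, and I handed the job in at about 16 s (no verdict was returned).

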